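Hold the steel cup in its sprung cradle for strapping

TASK

I want to strap the short, straight-sided steel cup into the sprung V-shaped cradle on the grey shelf module. Stand the cup upright on the module's deck in front of the cradle, set down and not dropped, then slide it squarely into the V and hold it there with a steady push of about 8 newtons, which moves the cradle back about 10 mm, half its travel (never push it to its stop). Finish while still holding that push, with the cup standing on the deck by its own weight, so that I can fasten the strap; leave all the other things where they are.

Things in the scene. Friction and masses are not known exactly. Their poses are not given: they have to be found in the camera images.
- cup: Short straight-sided stainless steel cup, open at the top, outside diameter 62 mm all the way up, height 72 mm, wall 3 mm, about 0.11 to 0.22 kg. Origin at the centre of its underside, z up along its axis. It stands upright on the counter at the start. The tall tapering steel tumbler is not it.
- deck: Flat grey plastic deck of the shelf module, fixed to the counter (position and yaw vary): 220 mm along its x, 180 mm along y, 30 mm high. Origin at the centre of its underside, on the counter. Its x axis points from the open front edge, nearest the robot, to the cradle at the back; x from -110 to +30 mm is free for the cup and the hand.
- deck_top (a point): Centre of the deck's top face, 30 mm above the counter; axes as deck. Behind the cradle, at x = 98 to 108 mm, a fixed grey back wall 160 mm wide stands 40 mm above the deck, with two side cheeks (x 58 to 108 mm, y = +-84 mm, 30 mm above the deck).
- vee (a point): V of the sprung cradle: two upright dark pads, 20 mm wide, from 5 to 55 mm above the deck, an upright 90 degree V open to the front (-x). Origin at deck height on the axis the 62 mm cup has when it just touches both pads; it moves with the cradle and starts at deck x = +20 mm, y = 0. Axes as deck. The pads' front ends lie at x = 15 to 19, y = +-29 to 33 mm; a 76 mm wide steel plate behind them at x = 36 mm.
- cradle (a joint): How far the cradle is pushed back along the deck's +x, in m: 0 = free, 0.020 = at its stop. A spring of 0.8 N per mm pushes it back: 8 N at 0.010. The cup also needs about 0.5 to 2.5 N to slide on the deck (more if the hand also presses it down). Pushed off centre it may stick on one pad of the V until the hand gives way sideways.
- tumbler: Bystander: tall stainless tumbler, 58 mm across its rim, 44 mm at the foot, 105 mm high, standing on the counter. Origin: centre of its underside.
- pot: Bystander: white ceramic treat pot with a knobbed lid (one piece), 92 mm across, 84 mm high. Origin: centre of its underside.
- toy: Bystander: purple plastic foot toy, a 44 mm cross with a dome, 32 mm high, lying between the vessels. Origin: centre of its underside.
- spiral: Bystander: hard silicone spiral lying on the counter, 100 mm long, 48 mm thick. Origin: centre of its underside.
- driver: Bystander: screwdriver, 130 mm long, lying on the counter.
- dish: Bystander: white ceramic dish, 110 mm across, 25 mm high, fixed; it holds the two wooden balls. Origin: centre of its underside.
- ball_a_center (a point): Bystander: centre of a wooden ball of 36 mm diameter in the dish.
- ball_b_center (a point): Bystander: centre of the other wooden ball of 36 mm diameter in the dish.
Things that resemble listed ones, but are neither listed nor needed, are in the scene too. Leave any orange look-alike of the cup alone.

How it is judged:
On the way, in this order (a step that is already met when the one before it is completed fails the run):
1. the cup stands upright on the deck in front of the cradle, which is not yet pushed (z of cup in the frame of deck_top between -0.004 and 0.004 m and angle between cup's own z axis and vertical below 0.1 rad and contact force between cup and deck_c0 above 0.2 N and x of cup in the frame of deck_top below 0.025 m and value of joint cradle below 0.003 m and contact force between cup and cradle below 2 N), for 0.1 s.
2. the cup is pressed into the V with 5 to 11 N (z of cup in the frame of deck_top between -0.004 and 0.004 m and angle between cup's own z axis and vertical below 0.1 rad and contact force between cup and deck_c0 above 0.2 N and contact force between cup and cradle between 5 and 11 N), for 0.3 s.
At the end, for the whole second after the job is handed in: At the end and through the next second the robot is still pressing the cup into both pads of the V with 5 to 11 N; the cup is at rest, upright within 0.1 rad, its foot on the deck (within 4 mm, bearing on it with more than 0.2 N), its axis within 6 mm of the V's (all of step 2 and horizontal distance between cup and vee below 0.006 m and linear speed of cup below 0.02 m/s and contact force between any of the arm, the fingers and cup above 3 N); the arm keeps its last pose, push and grip.
It fails at once if the cup is tipped over (more than 0.5 rad) (angle between cup's own z axis and vertical above 0.5 rad).
It fails at once if the cup is dropped from more than 15 mm above the deck (z of cup in the frame of deck_top above 0.015 m and contact force between each of the fingers, the arm and cup below 0.02 N).
It fails at once if the cradle is pushed to its stop (value of joint cradle above 0.0185 m).
It fails at once if a bystander is moved by more than 40 mm or tipped over (distance of any of tumbler, pot, toy, spiral, driver from where it was at the start of the episode above 0.04 m or distance of any of ball_a_center, ball_b_center from where it was at the start of the episode above 0.06 m or angle between any of tumbler, pot's own z axis and vertical above 0.6 rad).
It also fails if it takes over 58 s, if anything falls off the work surface, if the arm or the gripper's body presses on something with over 40 N, if the wrist force passes 120 N, or if a joint passes its speed limit or range.

ROBOT

A 6-joint arm with a two-finger parallel gripper is mounted at the origin on the work surface. World frame = base frame: x ahead of the robot, y to its left, z up, the work surface at z = 0. Lengths are in m, angles in rad, forces in N, time in s.
With the tool pointing down it reaches from about 0.35 to 0.85 m from the base axis. Payload 8.1 kg.
Tool frame: the origin (TCP) lies midway between the tips of the shut fingers; the grasp point (between the pads) lies 19 mm behind it (bot.grip_depth is the distance from the TCP to the grasp point, in m); z points along the fingers, y is the line along which they close (so a half turn about z gives the same grasp; the last joint's range is limited). The gripper opens to 93 mm and grips with 3 to 60 N. Pads are 15 mm wide; open, the fingers measure 128 mm over their backs; the gripper's body (75 mm by 188 mm) begins 65 mm behind the grasp point.
Start: joints at [1.16, 0.13, 1.488, -0, 1.523, -0.085], TCP at [0.192, 0.568, 0.219] pointing down, gripper open.
Joint ranges: [-2.96, 2.96], [-0.89, 2.26], [0.02, 2.5], [-1.34, 4.48], [0, 2.73], [-2.66, 2.66]. Speed limits (rad/s): [2.39, 2.39, 2.79, 3.14, 3.14, 3.14].

INTERFACE

Orientations are given as a unit quaternion [w, x, y, z].
In Python, from cell import readout, cams, bot gives the robot as it stands. The module is installed in compiled form; this text tells all that it offers.
- The arm moves only by the tool servo_tool, never from a script. Its argument "steps" is a list of rows, each a list of 3 entries, a list of its own where there are three numbers: the shift along the tool's x, y, z each as a share of 40 cm, from -1 to 1, then the turn, a rotation vector about the tool's x, y, z each as a share of 180 degrees, from -1 to 1, then the closure, from 0 (fully open) to 1 (shut). A call has 1 to 20 rows; each row is the pose to reach, as a shift and turn from the pose commanded when the call began, along the tool's axes at that moment, turning the shorter way round; what a row does not reach only later rows make up. A row lasts 1/8 s, in which the tool goes at most 62.5 mm and 10.7 degrees, less where a joint would pass 70% of its speed; a pose out of reach is approached as far as the arm can. A call with a number of a shift or a turn outside -1 to 1 is refused whole. A call with a gripper value outside its range is refused whole. The fingers move at their own pace and stop on an object; the grip force is fixed at half the most. Time passes only in rows, so rows that repeat a pose let the fingers close. It gives the time, the measured TCP pose, the force, the opening and the grip force at its end, in the units of the state.
- readout.sense(): the state, without advancing time (a new reading comes with each control period).
- cams.get_image(name): name is "scene" or "top" or "wrist"; returns a dict with "color" (384x512x3 uint8, blue, green, red), "range_z" (384x512 float32, m along the optical axis (not along the pixel's ray), 0 where there is no reading), "fx", "fy", "cx", "cy" (pixels), "extrinsics" (4x4, takes a point from world to camera coordinates). Camera axes: x right, y up, looking along -z (the intrinsics and any distortion apply to the point x, -y, -z); pixel columns grow to the right and rows downward; lengths in m; the calibration is good to about 2 mm. A picture is of the moment at which its call begins.
- bot.close_job(): hands the job in; it is judged then, once.
The state is a dict: "time_s": time; "qpos": joint angles; "dq": joint speeds; "tau": joint torques, N m; "eef_pos": TCP position; "eef_rot": TCP orientation; "force": force on the tool from outside, world axes, zero at the start; "torque": the same for the moment, N m; "gripper_width": finger opening in m; "grip_force": force on a finger pad.
Only numpy, scipy, OpenCV 4.12 (cv2) and the standard library are available. Lean on these libraries where they do the work, as an engineer would, in place of code of your own. Each camera call takes 0.05 s, during which the arm holds its last target. There are 200 camera calls.

## Working session

There is one attempt and no reset: what is moved stays moved. The work goes in short steps, Python scripts to look and compute and a tool call to move; the robot and the scene stay as the last step left them, time stands still between calls to the robot, and variables do not carry over. Pictures are saved under pics/ and viewed, at most 10 in all, crops included, and the job is handed in when it is done.

Besides the shell and the picture viewer there is one more tool, called in YAML: its name, and indented under it one key for each argument. servo_tool: Moves the arm, as the interface text tells. Shift numbers are shares of 40 cm and turn numbers shares of 180 degrees, none past 1 either way. Its arguments: {"type":"object","properties":{"steps":{"type":"array","items":{"type":"array"}}},"required":["steps"]}

```bash
mkdir -p pics
cat > h.py <<'E'
import numpy as np, cv2
from cell import readout, cams, bot
def grab(n):
    d=cams.get_image(n); return d
def pts(d):
    z=d["range_z"]; h,w=z.shape
    u,v=np.meshgrid(np.arange(w),np.arange(h))
    P=np.stack([(u-d["cx"])/d["fx"]*z,-(v-d["cy"])/d["fy"]*z,-z,np.ones_like(z)],-1)
    W=P@np.linalg.inv(d["extrinsics"]).T
    W[z==0]=np.nan
    return W[...,:3]
E
python3 - <<'E'
from h import *
a=grab("scene");b=grab("top")
for n,d in (("scene",a),("top",b)):
    cv2.imwrite(f"pics/{n}0.png",d["color"]); np.savez(f"{n}0.npz",W=pts(d),c=d["color"])
    print(n,d["fx"],d["cx"],d["cy"],np.linalg.inv(d["extrinsics"]).round(3).tolist())
print(readout.sense())
E
```

```text
scene 423.494795167743 252.6194390937281 191.75367648188674 [[0.784, -0.407, 0.469, 1.144], [0.621, 0.52, -0.587, -0.861], [-0.005, 0.751, 0.66, 0.855], [0.0, 0.0, 0.0, 1.0]]
top 424.65794856898873 254.81550751239746 187.06135717298628 [[0.005, 0.995, -0.105, 0.439], [-1.0, 0.005, 0.003, -0.144], [0.004, 0.104, 0.995, 1.447], [0.0, 0.0, 0.0, 1.0]]
{'time_s': 0.1, 'qpos': array([ 1.15960900e+00,  1.31102471e-01,  1.48915567e+00, -1.24524090e-05,
        1.52297888e+00, -8.53692024e-02]), 'dq': array([ 0.00036629, -0.00265857, -0.00231994, -0.00175239, -0.00107335,
        0.00149106]), 'tau': array([ 1.80401224e-03, -5.61340570e+01, -4.93096519e+01,  7.71089201e-02,
        2.91980035e-02, -6.60604746e-05]), 'eef_pos': array([0.19181491, 0.56798349, 0.21769036]), 'eef_rot': array([-1.96011360e-04,  1.62189080e-01,  9.86759356e-01, -7.98500781e-04]), 'force': array([-0.42771762,  0.7278335 , -0.60017493]), 'torque': array([ 0.01357471, -0.01346483, -0.01187914]), 'grip_force': 0.0, 'gripper_width': 0.09302295618390553}
```

View pics/scene0.png

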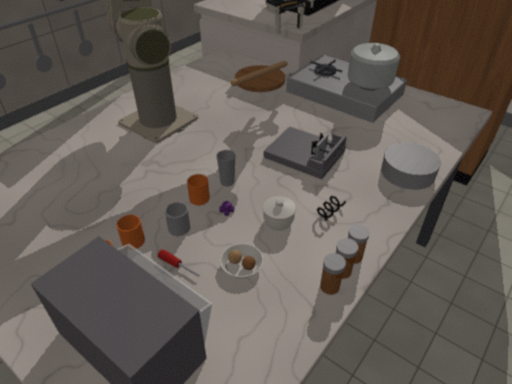

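View pics/top0.png

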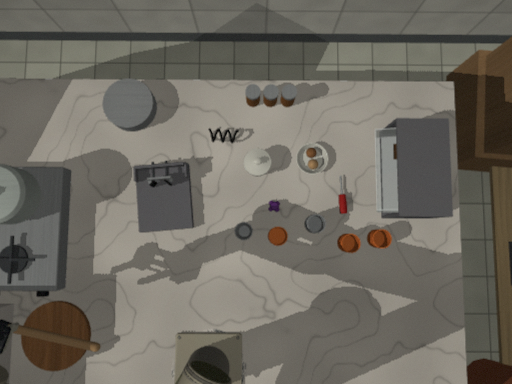

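The top view shows the cup at about (314,224), the tumbler at (244,231), an orange look-alike at (277,236), and the driver at (343,200). The module deck is at (164,198) with its cradle at the top edge, towards world +x.

Run:
```python
from h import *
T=np.load("top0.npz");S=np.load("scene0.npz")
def circ(P):
    A=np.c_[2*P[:,:2],np.ones(len(P))];s=np.linalg.lstsq(A,(P[:,:2]**2).sum(1),rcond=None)[0]
    return s[:2],np.sqrt(s[2]+s[:2]@s[:2])
for n,F,(u,v,r) in (("top",T,(314,224,14)),("scene",S,(177,219,20)),("top",T,(244,231,14)),("top",T,(277,236,14))):
    W=F["W"][v-r:v+r,u-r:u+r].reshape(-1,3); W=W[np.isfinite(W).all(1)]
    zs=np.percentile(W[:,2],[5,50,97]); zt=zs[2]
    R=W[W[:,2]>zt-.006]; print(n,u,v,zs.round(3),len(R),R.mean(0).round(4),circ(R))
for n,F,(u0,u1,v0,v1) in (("top",T,(125,205,150,240)),("scene",S,(255,355,115,185))):
    W=F["W"][v0:v1,u0:u1].reshape(-1,3); W=W[np.isfinite(W).all(1)]
    D=W[(W[:,2]>.022)&(W[:,2]<.036)]
    print(n,"deck",len(D),np.median(D[:,2]),cv2.minAreaRect(D[:,:2].astype(np.float32)), "floor z",np.median(W[W[:,2]<.015][:,2]))
    H=W[(W[:,2]>.062)]; print(len(H),H.min(0).round(3),H.max(0).round(3), cv2.minAreaRect(H[:,:2].astype(np.float32)))
c=T["c"]; s=cv2.resize(c[140:260,120:380],None,fx=3,fy=3,interpolation=cv2.INTER_CUBIC)
cv2.imwrite("pics/crop0.png",s)
```

```text
top 314 224 [-0.005  0.002  0.071] 64 [ 0.4674 -0.3476  0.0701] (array([ 0.46628165, -0.34598182]), np.float64(0.02916348553852987))
scene 177 219 [-0.002  0.003  0.071] 128 [ 0.4705 -0.3471  0.0698] (array([ 0.470456  , -0.34781771]), np.float64(0.029271858616362112))
top 244 231 [-0.006  0.     0.103] 55 [ 0.4413 -0.1119  0.1029] (array([ 0.44059047, -0.11168417]), np.float64(0.02698568321178951))
top 277 236 [-0.005  0.001  0.071] 58 [ 0.4243 -0.2213  0.0707] (array([ 0.42567039, -0.22181347]), np.float64(0.02924363270633935))
top deck 3013 0.028716268113446963 ((0.5520353317260742, 0.15853559970855713), (0.21916107833385468, 0.18117868900299072), 5.336798191070557) floor z -0.0012181734352570972
335 [0.585 0.077 0.062] [0.666 0.252 0.091] ((0.6283252835273743, 0.16468188166618347), (0.08103344589471817, 0.17451995611190796), 6.294528007507324)
scene deck 1598 0.029745021023524276 ((0.5552636384963989, 0.15602844953536987), (0.22194679081439972, 0.18859131634235382), 4.91579008102417) floor z 7.134593398627764e-06
320 [0.586 0.08  0.062] [0.673 0.248 0.088] ((0.6302253603935242, 0.1628136932849884), (0.08312687277793884, 0.17116183042526245), 4.718968391418457)
```

View pics/crop0.png

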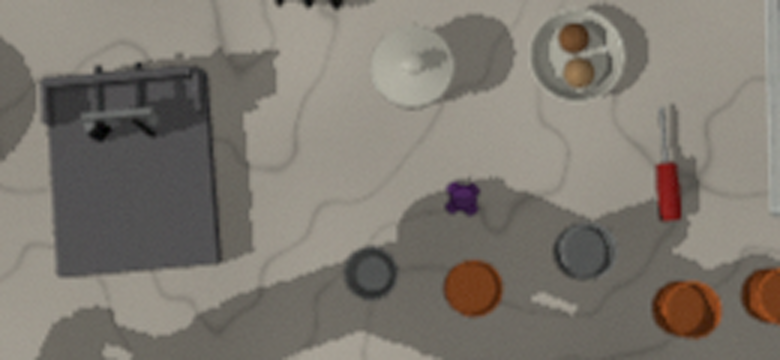

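```bash
cat >> h.py <<'E'
from scipy.spatial.transform import Rotation as R
YAW=np.deg2rad(5.1); C=np.array([.5535,.157]); 
def Rt(yaw): # tool down, tool y along deck y, tool x along deck -x... (x=-fwd)
    c,s=np.cos(yaw),np.sin(yaw); return R.from_matrix(np.array([[-c,-s,0],[-s,c,0],[0,0,-1]]))
def deck(x,y,z): return np.r_[C+np.array([[np.cos(YAW),-np.sin(YAW)],[np.sin(YAW),np.cos(YAW)]])@[x,y],.030+z]
def go(p,yaw=YAW,st=None):
    s=st or readout.sense(); q=s["eef_rot"]; r=R.from_quat([*q[1:],q[0]])
    sh=r.inv().apply(np.array(p)-s["eef_pos"])/.4; tr=(r.inv()*Rt(yaw)).as_rotvec()/np.pi
    print(sh.round(4).tolist(),tr.round(4).tolist())
E
python3 - <<'E'
from h import *
go([.45,.25,.22])
T=np.load("top0.npz")
for u,v in ((340,178),(341,195),(343,210),(349,243)): print(T["W"][v,u].round(3))
E
```

```text
[-0.866, -0.5465, -0.005] [-0.0005, -0.0001, -0.132]
[ 0.622 -0.438  0.015]
[ 0.564 -0.44   0.02 ]
[ 0.513 -0.446  0.021]
[ 0.403 -0.468  0.003]
```

servo_tool:
  steps:
    - [[-0.866,-0.546,0],[0,0,-0.132],0]
    - [[-0.866,-0.546,0],[0,0,-0.132],0]
    - [[-0.866,-0.546,0],[0,0,-0.132],0]
    - [[-0.866,-0.546,0],[0,0,-0.132],0]
    - [[-0.866,-0.546,0],[0,0,-0.132],0]
    - [[-0.866,-0.546,0],[0,0,-0.132],0]
    - [[-0.866,-0.546,0],[0,0,-0.132],0]
    - [[-0.866,-0.546,0],[0,0,-0.132],0]
    - [[-0.866,-0.546,0],[0,0,-0.132],0]
    - [[-0.866,-0.546,0],[0,0,-0.132],0]

```text
time_s: 1.35
eef_pos: [0.4495, 0.2516, 0.2185]
eef_rot: [-0.0, -0.045, 0.999, 0.0]
force: [-0.7, 0.8, -0.6]
gripper_width: 0.0931
grip_force: 0.0
```

Run:
```python
from h import *
go([.46,-.12,.22]); go([.468,-.347,.22])
```

```text
[0.0578, -0.9276, -0.0039] [0.0, -0.0001, 0.0004]
[0.0891, -1.4945, -0.004] [0.0, -0.0001, 0.0004]
```

servo_tool:
  steps:
    - [[0.06,-0.92,0],[0,0,0],0]
    - [[0.06,-0.92,0],[0,0,0],0]
    - [[0.06,-0.92,0],[0,0,0],0]
    - [[0.06,-0.92,0],[0,0,0],0]
    - [[0.06,-0.92,0],[0,0,0],0]
    - [[0.06,-0.92,0],[0,0,0],0]

```text
time_s: 2.1
eef_pos: [0.4591, -0.119, 0.2189]
eef_rot: [0.0, -0.045, 0.999, -0.0]
force: [1.1, -0.3, 0.7]
gripper_width: 0.0929
grip_force: 0.0
```

servo_tool:
  steps:
    - [[0.03,-0.575,0],[0,0,0],0]
    - [[0.03,-0.575,0],[0,0,0],0]
    - [[0.03,-0.575,0],[0,0,0],0]
    - [[0.03,-0.575,0],[0,0,0],0]
    - [[0.03,-0.575,0],[0,0,0],0]
    - [[0.03,-0.575,0],[0,0,0],0]
    - [[0.03,-0.575,0],[0,0,0],0]

```text
time_s: 2.98
eef_pos: [0.4681, -0.3466, 0.2188]
eef_rot: [0.0, -0.045, 0.999, 0.0]
force: [-0.5, 0.0, 0.6]
gripper_width: 0.093
grip_force: 0.0
```

Run:
```python
from h import *
d=grab("wrist");W=pts(d);cv2.imwrite("pics/w1.png",d["color"])
s=readout.sense();print(s["eef_pos"],d["fx"],np.linalg.inv(d["extrinsics"]).round(3).tolist())
m=(np.hypot(W[...,0]-.468,W[...,1]+.347)<.06)&(W[...,2]>.062)&(W[...,2]<.085)
P=W[m];print(len(P),P.min(0),P.max(0),np.median(P[:,2]), cv2.minEnclosingCircle(P[:,:2].astype(np.float32)))
go([*cv2.minEnclosingCircle(P[:,:2].astype(np.float32))[0],.028])
```

```text
[ 0.46806024 -0.34670343  0.21891981] 286.6793084061387 [[-0.091, -0.958, -0.271, 0.393], [0.996, -0.087, -0.025, -0.354], [0.0, -0.272, 0.962, 0.385], [0.0, 0.0, 0.0, 1.0]]
610 [ 0.43819376 -0.37911686  0.06207618] [ 0.49959669 -0.31799841  0.07428755] 0.07167903804479173 ((0.46907639503479004, -0.3486603796482086), 0.03098682500422001)
[-0.0019, -0.0051, 0.4773] [-0.0, 0.0001, 0.0006]
```

View pics/w1.png

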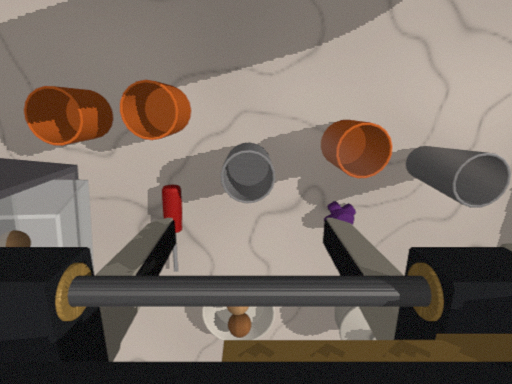

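The wrist view shows the cup at about (248,172), midway between the open fingers with clearance. I'll descend and grip.

servo_tool:
  steps:
    - [[-0.002,-0.005,0.15],[0,0,0],0]
    - [[-0.002,-0.005,0.28],[0,0,0],0]
    - [[-0.002,-0.005,0.37],[0,0,0],0]
    - [[-0.002,-0.005,0.44],[0,0,0],0]
    - [[-0.002,-0.005,0.477],[0,0,0],0]
    - [[-0.002,-0.005,0.477],[0,0,0],0]
    - [[-0.002,-0.005,0.477],[0,0,0],0]
    - [[-0.002,-0.005,0.477],[0,0,0],0.3]
    - [[-0.002,-0.005,0.477],[0,0,0],0.5]
    - [[-0.002,-0.005,0.477],[0,0,0],0.8]
    - [[-0.002,-0.005,0.477],[0,0,0],0.8]
    - [[-0.002,-0.005,0.477],[0,0,0],0.8]
    - [[-0.002,-0.005,0.477],[0,0,0],0.8]

```text
time_s: 4.65
eef_pos: [0.4685, -0.3498, 0.028]
eef_rot: [-0.0, -0.044, 0.999, 0.0]
force: [-1.9, 4.2, 6.0]
gripper_width: 0.061
grip_force: 29.8
```

servo_tool:
  steps:
    - [[0,0,-0.06],[0,0,0],0.8]
    - [[0,0,-0.18],[0,0,0],0.8]
    - [[0,0,-0.3],[0,0,0],0.8]
    - [[0,0,-0.42],[0,0,0],0.8]
    - [[0,0,-0.48],[0,0,0],0.8]
    - [[0,0,-0.48],[0,0,0],0.8]
    - [[0,0,-0.48],[0,0,0],0.8]

```text
time_s: 5.52
eef_pos: [0.4678, -0.3496, 0.2177]
eef_rot: [-0.001, -0.044, 0.999, 0.001]
force: [-0.6, 0.7, -2.8]
gripper_width: 0.061
grip_force: 29.7
```

Run:
```python
from h import *
s=readout.sense(); print(s["eef_pos"],s["gripper_width"],s["grip_force"],s["force"],deck(-.025,0,.19))
go([.46,-.1,.22]); go(deck(-.025,0,.19));
```

```text
[ 0.46780625 -0.34962755  0.21768505] 0.06096262518058602 29.70996581017971 [-0.5515302   0.65558213 -2.79369738] [0.52859897 0.15477764 0.22      ]
[-0.0359, 0.6233, -0.0048] [0.0006, -0.0006, -0.0001]
[-0.2633, 1.2426, -0.0041] [0.0006, -0.0006, -0.0001]
```

servo_tool:
  steps:
    - [[-0.01,0.1,0],[0,0,0],0.8]
    - [[-0.02,0.23,0],[0,0,0],0.8]
    - [[-0.03,0.36,0],[0,0,0],0.8]
    - [[-0.03,0.5,0],[0,0,0],0.8]
    - [[-0.036,0.623,0],[0,0,0],0.8]
    - [[-0.08,0.75,0],[0,0,0],0.8]
    - [[-0.13,0.88,0],[0,0,0],0.8]
    - [[-0.18,1.0,0],[0,0,0],0.8]
    - [[-0.26,1.0,0],[0,0,0],0.8]
    - [[-0.263,1.0,0],[0,0,0],0.8]

```text
time_s: 6.78
eef_pos: [0.5375, 0.0584, 0.2168]
eef_rot: [-0.002, -0.045, 0.999, -0.0]
force: [-0.6, -0.3, -2.7]
gripper_width: 0.0612
grip_force: 29.7
```

servo_tool:
  steps:
    - [[0,0.12,0],[0,0,0],0.8]
    - [[0,0.22,0],[0,0,0],0.8]
    - [[0,0.242,0],[0,0,0],0.8]
    - [[0,0.242,0],[0,0,0],0.8]
    - [[0,0.242,0],[0,0,0],0.8]
    - [[0,0.242,0],[0,0,0],0.8]

```text
time_s: 7.52
eef_pos: [0.5293, 0.1529, 0.2197]
eef_rot: [-0.0, -0.044, 0.999, -0.0]
force: [0.1, 0.4, -1.5]
gripper_width: 0.061
grip_force: 29.7
```

Run:
```python
from h import *
s=readout.sense(); print(s["eef_pos"],s["eef_rot"],s["gripper_width"],s["force"])
go(deck(-.025,0,.19)); go(deck(-.025,0,.028))
for n in ("wrist","scene"):
    d=grab(n);W=pts(d);cv2.imwrite(f"pics/{n}2.png",d["color"] if n=="wrist" else cv2.resize(d["color"][60:230,200:420],None,fx=3,fy=3))
    P=W.reshape(-1,3)[np.isfinite(W).all(-1).ravel()]
    D=P[(np.hypot(*(P[:,:2]-C).T)<.17)&(abs(P[:,2]-.03)<.005)]
    # near-cradle pts in deck frame
    print(n,len(D),np.median(D[:,2]),cv2.minAreaRect(D[:,:2].astype(np.float32)))
    c,sn=np.cos(YAW),np.sin(YAW)
    L=(P[:,:2]-C)@np.array([[c,-sn],[sn,c]]); z=P[:,2]-.03
    for nm,m in (("wall",(z>.033)&(z<.045)&(L[:,0]>.09)&(L[:,0]<.12)&(abs(L[:,1])<.1)),("pads",(z>.047)&(z<.06)&(L[:,0]>.02)&(L[:,0]<.075)&(abs(L[:,1])<.06))):
        if m.sum(): print(nm,m.sum(),np.c_[np.percentile(L[m],[1,50,99],axis=0)].round(4).tolist(), np.polyfit(L[m][:,1],L[m][:,0],1))
    if n=="wrist":
        # cup rim
        m=(abs(W[...,2]-(s["eef_pos"][2]+.044))<.01)&(np.hypot(W[...,0]-s["eef_pos"][0],W[...,1]-s["eef_pos"][1])<.045)
        print("cup",m.sum())
```

```text
[0.52928242 0.15293906 0.21971866] [-7.48046499e-05 -4.36942381e-02  9.99044935e-01 -1.62164085e-04] 0.06101332118066763 [ 0.06770872  0.41971378 -1.541407  ]
[0.0013, 0.0047, -0.0007] [-0.0001, -0.0001, -0.0005]
[0.0012, 0.0049, 0.4043] [-0.0001, -0.0001, -0.0005]
wrist 13949 0.03020708462608973 ((0.5233280658721924, 0.1536770910024643), (0.15672644972801208, 0.1807701289653778), 5.009994029998779)
cup 4586
scene 1533 0.029797481552326532 ((0.5552809834480286, 0.15570905804634094), (0.22123193740844727, 0.18705183267593384), 5.814582347869873)
wall 131 [[0.0936, -0.0802], [0.1061, -0.0104], [0.1161, 0.0795]] [-0.00805241  0.10558696]
pads 78 [[0.0388, -0.0357], [0.0578, -0.0071], [0.064, 0.0354]] [0.01830386 0.05463566]
```

View pics/wrist2.png

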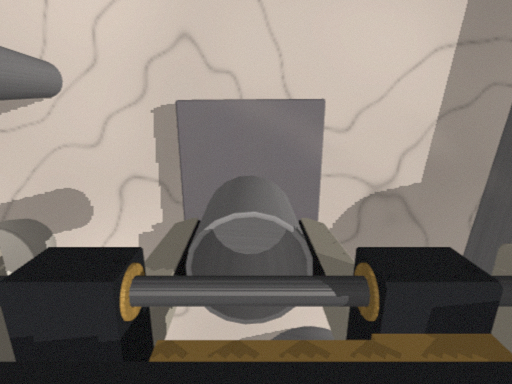

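The wrist view shows the deck (edges at columns 180–323) square to the tool, with the cup hanging upright over it. I'll lower the cup to just above the deck.

servo_tool:
  steps:
    - [[0.001,0.003,0.12],[0,0,0],0.8]
    - [[0.001,0.003,0.24],[0,0,0],0.8]
    - [[0.001,0.003,0.33],[0,0,0],0.8]
    - [[0.001,0.003,0.375],[0,0,0],0.8]
    - [[0.001,0.003,0.385],[0,0,0],0.8]
    - [[0.001,0.003,0.389],[0,0,0],0.8]
    - [[0.001,0.003,0.391],[0,0,0],0.8]
    - [[0.001,0.003,0.393],[0,0,0],0.8]
    - [[0.001,0.003,0.393],[0,0,0],0.8]
    - [[0.001,0.003,0.393],[0,0,0],0.8]

```text
time_s: 8.88
eef_pos: [0.5288, 0.1553, 0.0629]
eef_rot: [0.0, -0.044, 0.999, 0.0]
force: [-0.3, 1.1, -2.7]
gripper_width: 0.0613
grip_force: 29.7
```

servo_tool:
  steps:
    - [[0,0,0.004],[0,0,0],0.8]
    - [[0,0,0.007],[0,0,0],0.8]
    - [[0,0,0.009],[0,0,0],0.8]
    - [[0,0,0.01],[0,0,0],0.8]
    - [[0,0,0.01],[0,0,0],0.8]

```text
time_s: 9.5
eef_pos: [0.5286, 0.1553, 0.0586]
eef_rot: [-0.0, -0.044, 0.999, -0.0]
force: [0.3, -0.4, -2.2]
gripper_width: 0.0611
grip_force: 29.7
```

servo_tool:
  steps:
    - [[0,0,0.001],[0,0,0],0.8]
    - [[0,0,0.002],[0,0,0],0.8]
    - [[0,0,0.003],[0,0,0],0.8]
    - [[0,0,0.003],[0,0,0],0.8]

```text
time_s: 10.0
eef_pos: [0.5288, 0.1553, 0.058]
eef_rot: [0.0, -0.044, 0.999, -0.0]
force: [-4.5, -0.4, 5.7]
gripper_width: 0.0616
grip_force: 29.8
```

The cup has touched down with about 7 N on it, so I'll release it, hold, then rise.

servo_tool:
  steps:
    - [[0,0,0],[0,0,0],0.3]
    - [[0,0,0],[0,0,0],0.1]
    - [[0,0,0],[0,0,0],0.1]
    - [[0,0,0],[0,0,0],0.1]
    - [[0,0,0],[0,0,0],0.1]
    - [[0,0,-0.05],[0,0,0],0.1]
    - [[0,0,-0.15],[0,0,0],0.1]
    - [[0,0,-0.25],[0,0,0],0.1]
    - [[0,0,-0.25],[0,0,0],0.1]
    - [[0.1,0,-0.25],[0,0,0],1]
    - [[0.2,0,-0.25],[0,0,0],1]
    - [[0.2,0,-0.25],[0,0,0],1]
    - [[0.2,0,-0.25],[0,0,0],1]
    - [[0.2,0,-0.25],[0,0,0],1]
    - [[0.2,0,-0.25],[0,0,0],1]
    - [[0.2,0,-0.25],[0,0,0],1]

```text
time_s: 12.0
eef_pos: [0.4493, 0.1481, 0.1573]
eef_rot: [-0.0, -0.044, 0.999, -0.0]
force: [-0.0, -0.3, -0.2]
gripper_width: 0.0187
grip_force: 0.0
```

Run:
```python
from h import *
s=readout.sense(); print(s["eef_pos"],s["gripper_width"],s["force"])
for n in ("scene","wrist","top"):
    d=grab(n);W=pts(d)
    if n=="scene": cv2.imwrite("pics/s3.png",cv2.resize(d["color"][90:210,230:380],None,fx=4,fy=4,interpolation=cv2.INTER_CUBIC))
    if n=="wrist": cv2.imwrite("pics/w3.png",d["color"])
    P=W.reshape(-1,3)[np.isfinite(W).all(-1).ravel()]
    c,sn=np.cos(YAW),np.sin(YAW)
    L=(P[:,:2]-C)@np.array([[c,-sn],[sn,c]]); z=P[:,2]-.03
    m=(z>.062)&(z<.078)&(np.hypot(L[:,0]+.025,L[:,1])<.045)
    if m.sum()>5: print(n,"cup rim",m.sum(),cv2.minEnclosingCircle(L[m].astype(np.float32)))
    m=(z>.045)&(z<.062)&(abs(L[:,0]-.045)<.03)&(abs(L[:,1])<.06)
    if m.sum()>5: print(n,"cradle",m.sum(),np.percentile(L[m],[2,50,98],axis=0).round(4).tolist())
```

```text
[0.44928567 0.14812925 0.15732604] 0.018711296001529827 [-0.04408743 -0.30329692 -0.19091882]
scene cup rim 113 ((-0.024987541139125824, 0.0002239122986793518), 0.03394726663827896)
scene cradle 90 [[0.0391, -0.0354], [0.0577, -0.0074], [0.0646, 0.035]]
wrist cup rim 556 ((-0.024022890254855156, -0.0006089172675274312), 0.031470973044633865)
wrist cradle 147 [[0.0424, -0.0229], [0.046, 0.0149], [0.0516, 0.0226]]
top cup rim 78 ((-0.02657640166580677, 0.0017344232182949781), 0.0314611978828907)
top cradle 83 [[0.0359, -0.0352], [0.0558, 0.0021], [0.0612, 0.0348]]
```

View pics/s3.png

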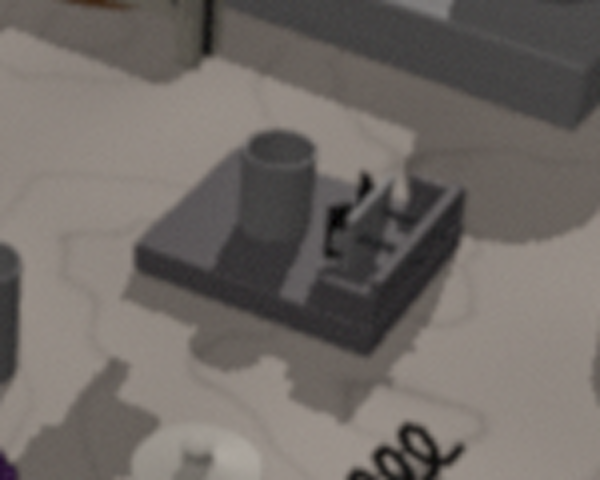

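The crop shows the cup standing upright on the deck at (278,185), with the V at about (345,220) square in front of it. I'll shut the fingers and descend behind the cup.

servo_tool:
  steps:
    - [[0,0,0],[0,0,0],1]
    - [[0,0,0],[0,0,0],1]
    - [[0,0,0],[0,0,0],1]
    - [[0,0,0.1],[0,0,0],1]
    - [[0,0,0.2],[0,0,0],1]
    - [[0,0,0.26],[0,0,0],1]
    - [[0,0,0.28],[0,0,0],1]
    - [[0,0,0.28],[0,0,0],1]
    - [[0,0,0.28],[0,0,0],1]

```text
time_s: 13.28
eef_pos: [0.4501, 0.1484, 0.0469]
eef_rot: [0.001, -0.044, 0.999, 0.0]
force: [0.4, 0.1, -0.1]
gripper_width: 0.0002
grip_force: 0.0
```

servo_tool:
  steps:
    - [[-0.03,0,0],[0,0,0],1]
    - [[-0.06,0,0],[0,0,0],1]
    - [[-0.08,0,0],[0,0,0],1]
    - [[-0.09,0,0],[0,0,0],1]
    - [[-0.1,0,0],[0,0,0],1]
    - [[-0.1,0,0],[0,0,0],1]
    - [[-0.1,0,0],[0,0,0],1]

```text
time_s: 14.15
eef_pos: [0.4886, 0.1517, 0.0454]
eef_rot: [-0.0, -0.044, 0.999, -0.0]
force: [-0.3, 0.4, -0.2]
gripper_width: 0.0007
grip_force: 0.0
```

servo_tool:
  steps:
    - [[-0.005,0,0],[0,0,0],1]
    - [[-0.01,0,0],[0,0,0],1]
    - [[-0.02,0,0],[0,0,0],1]
    - [[-0.03,0,0],[0,0,0],1]
    - [[-0.04,0,0],[0,0,0],1]
    - [[-0.05,0,0],[0,0,0],1]
    - [[-0.06,0,0],[0,0,0],1]
    - [[-0.07,0,0],[0,0,0],1]
    - [[-0.08,0,0],[0,0,0],1]
    - [[-0.085,0,0],[0,0,0],1]
    - [[-0.09,0,0],[0,0,0],1]
    - [[-0.095,0,0],[0,0,0],1]
    - [[-0.1,0,0],[0,0,0],1]
    - [[-0.1,0,0],[0,0,0],1]

```text
time_s: 15.9
eef_pos: [0.5289, 0.1552, 0.0455]
eef_rot: [0.0, -0.044, 0.999, 0.0]
force: [-0.1, 0.1, 0.2]
gripper_width: 0.0005
grip_force: 0.1
```

```bash
cat > chk.py <<'E'
from h import *
s=readout.sense(); c,sn=np.cos(YAW),np.sin(YAW); M=np.array([[c,-sn],[sn,c]])
print("tcp",((s["eef_pos"][:2]-C)@M).round(4),s["eef_pos"][2].round(4),"F deck",(s["force"][:2]@M).round(2),s["force"][2].round(2))
for n in ("scene","top"):
    d=grab(n);W=pts(d)
    P=W.reshape(-1,3)[np.isfinite(W).all(-1).ravel()]
    L=(P[:,:2]-C)@M; z=P[:,2]-.03; cx=s["eef_pos"][:2]; t=((cx-C)@M)[0]+.0385
    m=(z>.064)&(z<.078)&(np.hypot(L[:,0]-t,L[:,1])<.036)&(L[:,0]>t-.029)
    if m.sum()>5: print(n,"cup rim",m.sum(),cv2.minEnclosingCircle(L[m].astype(np.float32)),L[m].min(0),L[m].max(0))
    m=(z>.045)&(z<.06)&(abs(L[:,0]-.062)<.018)&(abs(L[:,1])<.05)
    if m.sum()>5: print(n,"plate",m.sum(),np.percentile(L[m],[2,50,98],axis=0).round(4).tolist())
E
python3 chk.py
```

```text
tcp [-0.0246  0.0004] 0.0455 F deck [-0.06  0.12] 0.23
scene cup rim 103 ((0.015699321404099464, -0.0018092910759150982), 0.03341183066368103) [-0.01499254 -0.03494913] [0.04722781 0.03103749]
scene plate 86 [[0.0449, -0.0385], [0.0601, -0.0054], [0.0644, 0.036]]
top cup rim 18 ((0.026529764756560326, -0.015152087435126305), 0.021802380681037903) [ 0.01080954 -0.03131782] [ 0.04224999 -0.00018987]
top plate 36 [[0.0454, -0.0354], [0.0572, -0.0173], [0.0618, 0.0068]]
```

servo_tool:
  steps:
    - [[-0.004,0,0],[0,0,0],1]
    - [[-0.008,0,0],[0,0,0],1]
    - [[-0.012,0,0],[0,0,0],1]
    - [[-0.016,0,0],[0,0,0],1]
    - [[-0.016,0,0],[0,0,0],1]

```text
time_s: 16.62
eef_pos: [0.5345, 0.1561, 0.0455]
eef_rot: [-0.001, -0.045, 0.999, 0.0]
force: [-7.3, -0.1, 5.0]
gripper_width: 0.0004
grip_force: 3.4
```

servo_tool:
  steps:
    - [[-0.002,0,0],[0,0,0],1]
    - [[-0.004,0,0],[0,0,0],1]
    - [[-0.006,0,0],[0,0,0],1]
    - [[-0.006,0,0],[0,0,0],1]

```text
time_s: 17.12
eef_pos: [0.5362, 0.1565, 0.0455]
eef_rot: [-0.001, -0.045, 0.999, 0.0]
force: [-10.0, 1.5, 9.0]
gripper_width: 0.0005
grip_force: 5.2
```

```bash
python3 chk.py
python3 - <<'E'
from h import *
d=grab("scene");a=cv2.resize(d["color"][90:200,240:370],None,fx=3,fy=3,interpolation=cv2.INTER_CUBIC)
w=grab("wrist")["color"]
b=np.zeros((384,390+512,3),np.uint8);b[:330,:390]=a;b[:,390:]=w
cv2.imwrite("pics/c4.png",cv2.resize(b,(800,340)))
E
```

```text
tcp [-0.0173  0.001 ] 0.0455 F deck [-9.85  2.34] 8.96
scene cup rim 103 ((0.022470589727163315, -0.0015363001730293036), 0.03346884995698929) [-0.00734954 -0.03475556] [0.05358906 0.03035996]
scene plate 97 [[0.0447, -0.0378], [0.0617, -0.0099], [0.0685, 0.036]]
top cup rim 17 ((0.03281232342123985, -0.015739543363451958), 0.02170487679541111) [ 0.01714271 -0.03078701] [ 0.0485499  -0.00086561]
top plate 43 [[0.0453, -0.0357], [0.0605, -0.0169], [0.0653, 0.0047]]
```

View pics/c4.png

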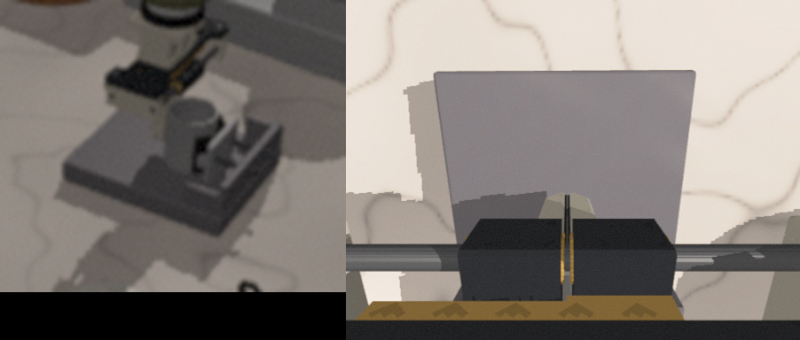

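The scene crop shows the cup upright and seated in the V, with the cradle back about 3 mm. There is a vertical load of about 9 N between the finger and the cup, so I'll relieve it with a small rise.

servo_tool:
  steps:
    - [[0,0,-0.002],[0,0,0],1]
    - [[0,0,-0.002],[0,0,0],1]
    - [[0,0,-0.002],[0,0,0],1]

```text
time_s: 17.7
eef_pos: [0.5363, 0.1564, 0.0456]
eef_rot: [-0.001, -0.045, 0.999, 0.0]
force: [-6.0, 2.0, 1.1]
gripper_width: 0.0006
grip_force: 3.0
```

```bash
python3 chk.py
```

```text
tcp [-0.0172  0.0009] 0.0456 F deck [-5.76  2.47] 1.11
scene cup rim 100 ((0.023925378918647766, -0.0007438847096636891), 0.03318982943892479) [-0.00718144 -0.03283762] [0.05488332 0.02977319]
scene plate 94 [[0.046, -0.0375], [0.061, -0.0093], [0.0685, 0.0364]]
top cup rim 20 ((0.03431911766529083, -0.01736113242805004), 0.02152363210916519) [ 0.01729362 -0.0305731 ] [ 0.05134461 -0.00110631]
top plate 44 [[0.0451, -0.036], [0.0606, -0.0172], [0.0658, 0.006]]
```

servo_tool:
  steps:
    - [[-0.002,0.001,0],[0,0,0],1]
    - [[-0.004,0.002,0],[0,0,0],1]
    - [[-0.006,0.002,-0.0005],[0,0,0],1]
    - [[-0.008,0.002,-0.001],[0,0,0],1]
    - [[-0.008,0.002,-0.001],[0,0,0],1]
    - [[-0.008,0.002,-0.001],[0,0,0],1]

```text
time_s: 18.55
eef_pos: [0.5388, 0.1576, 0.0458]
eef_rot: [-0.002, -0.045, 0.999, 0.0]
force: [-6.9, 2.0, 2.0]
gripper_width: 0.0004
grip_force: 3.7
```

```bash
python3 chk.py
```

```text
tcp [-0.0146  0.0019] 0.0458 F deck [-6.67  2.63] 1.95
scene cup rim 103 ((0.025678222998976707, -0.0015261790249496698), 0.03342051059007645) [-0.00501231 -0.03465326] [0.05745051 0.03075844]
scene plate 100 [[0.0459, -0.0372], [0.0643, -0.0106], [0.0711, 0.0349]]
top cup rim 17 ((0.036336783319711685, -0.01544919703155756), 0.022114716470241547) [ 0.02043043 -0.03066877] [ 0.05224314 -0.00022962]
top plate 45 [[0.0452, -0.0342], [0.0625, -0.0176], [0.068, 0.0071]]
```

servo_tool:
  steps:
    - [[-0.002,-0.002,0],[0,0,0],1]
    - [[-0.003,-0.004,0],[0,0,0],1]
    - [[-0.004,-0.006,-0.0005],[0,0,0],1]
    - [[-0.004,-0.006,-0.0005],[0,0,0],1]
    - [[-0.004,-0.006,-0.0005],[0,0,0],1]

```text
time_s: 19.27
eef_pos: [0.5401, 0.1555, 0.0458]
eef_rot: [-0.002, -0.045, 0.999, 0.0]
force: [-9.7, 2.8, 2.9]
gripper_width: 0.0002
grip_force: 4.8
```

```bash
python3 chk.py
```

```text
tcp [-0.0135 -0.0003] 0.0458 F deck [-9.43  3.62] 2.87
scene cup rim 103 ((0.026281218975782394, -0.0015148937236517668), 0.03383244201540947) [-0.00362857 -0.03441456] [0.05907005 0.03077388]
scene plate 104 [[0.0468, -0.039], [0.064, -0.0106], [0.0738, 0.0367]]
top cup rim 17 ((0.039846666157245636, -0.015195483341813087), 0.022331373766064644) [ 0.02380821 -0.03205126] [0.05588513 0.00019938]
top plate 41 [[0.0452, -0.0358], [0.0646, -0.0207], [0.0693, 0.0018]]
```

servo_tool:
  steps:
    - [[0,0.003,0],[0,0,0],1]
    - [[0,0.006,0],[0,0,0],1]
    - [[0,0.008,0],[0,0,0],1]
    - [[0,0.008,0],[0,0,0],1]

```text
time_s: 19.88
eef_pos: [0.5405, 0.1586, 0.0458]
eef_rot: [-0.002, -0.045, 0.999, 0.0]
force: [-5.8, 4.2, 0.8]
gripper_width: 0.0007
grip_force: 2.9
```

servo_tool:
  steps:
    - [[0,0.002,0],[0,0,0],1]
    - [[0,0.004,0],[0,0,0],1]
    - [[0,0.004,0],[0,0,0],1]

```text
time_s: 20.25
eef_pos: [0.5405, 0.1602, 0.0458]
eef_rot: [-0.001, -0.045, 0.999, 0.0]
force: [-5.9, 3.1, -1.3]
gripper_width: 0.0007
grip_force: 2.6
```

```bash
python3 chk.py
```

```text
tcp [-0.0127  0.0043] 0.0458 F deck [-5.6   3.65] -1.34
scene cup rim 100 ((0.02876068837940693, -0.0003533147682901472), 0.034721795469522476) [-0.00292418 -0.03324471] [0.05868706 0.03385052]
scene plate 101 [[0.0446, -0.0379], [0.0637, -0.0103], [0.0718, 0.0357]]
top cup rim 20 ((0.03958424553275108, -0.01143583096563816), 0.023438822478055954) [ 0.02349221 -0.02898681] [0.05567628 0.00546822]
top plate 48 [[0.0456, -0.0367], [0.0632, -0.0186], [0.0681, 0.0086]]
```

servo_tool:
  steps:
    - [[0,0.002,0],[0,0,0],1]
    - [[0,0.004,0],[0,0,0],1]
    - [[0,0.004,0],[0,0,0],1]

```text
time_s: 20.72
eef_pos: [0.5405, 0.1618, 0.0458]
eef_rot: [-0.001, -0.045, 0.999, 0.0]
force: [-5.5, 2.6, 0.1]
gripper_width: 0.0007
grip_force: 2.3
```

```bash
python3 chk.py;  python3 - <<'E'
from h import *
print(readout.sense()["torque"])
d=grab("scene");t=grab("top")
a=cv2.resize(d["color"][100:190,260:360],(600,540),interpolation=cv2.INTER_CUBIC)
cv2.imwrite("pics/c5.png",cv2.convertScaleAbs(a,alpha=1.6))
E
```

```text
tcp [-0.0125  0.0059] 0.0458 F deck [-5.27  3.09] 0.15
scene cup rim 106 ((0.026253344491124153, -0.0003092412662226707), 0.033377084881067276) [-0.00303795 -0.03230776] [0.05826175 0.03246597]
scene plate 98 [[0.0453, -0.0367], [0.0633, -0.0098], [0.0704, 0.0334]]
top cup rim 19 ((0.03988935053348541, -0.010949822142720222), 0.02290981076657772) [ 0.02408382 -0.02834816] [0.05599483 0.00549623]
top plate 50 [[0.0453, -0.0353], [0.0626, -0.0152], [0.0671, 0.0097]]
[0.43084934 0.78384407 0.02046234]
```

View pics/c5.png

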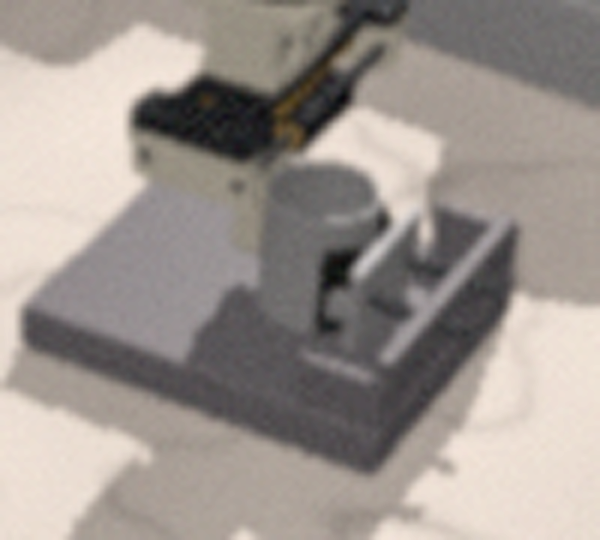

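The crop shows the cup upright in the V, but my lateral corrections left the hand 6 mm off centre with a side load. I'll back off, recentre, and push again squarely.

servo_tool:
  steps:
    - [[0.01,0,0],[0,0,0],1]
    - [[0.02,0,0],[0,0,0],1]
    - [[0.03,0,0],[0,0,0],1]
    - [[0.04,0,0],[0,0,0],1]
    - [[0.04,-0.007,0],[0,0,0],1]
    - [[0.04,-0.014,0],[0,0,0],1]
    - [[0.04,-0.014,0],[0,0,0],1]
    - [[0.04,-0.014,0],[0,0,0],1]

```text
time_s: 21.92
eef_pos: [0.5265, 0.1542, 0.0468]
eef_rot: [0.0, -0.044, 0.999, 0.0]
force: [0.1, -0.2, -0.7]
gripper_width: 0.0005
grip_force: 0.0
```

```bash
python3 chk.py;  python3 - <<'E'
from h import *
print(readout.sense()["torque"])
d=grab("wrist");W=pts(d);P=W.reshape(-1,3)[np.isfinite(W).all(-1).ravel()]
c,sn=np.cos(YAW),np.sin(YAW);L=(P[:,:2]-C)@np.array([[c,-sn],[sn,c]]); z=P[:,2]-.03
for zl in (.066,.055,.03):
    m=(abs(z-zl)<.006)&(abs(L[:,0])<.09)&(abs(L[:,1])<.05)
    if m.sum(): print(zl,m.sum(),L[m].min(0),L[m].max(0))
E
```

```text
tcp [-0.0272 -0.0004] 0.0468 F deck [ 0.04 -0.25] -0.66
scene cup rim 75 ((0.01127426978200674, 3.3228450774913654e-05), 0.036038339138031006) [-0.0176085  -0.03182082] [0.04560663 0.03285869]
scene plate 97 [[0.0445, -0.0372], [0.06, -0.0074], [0.0662, 0.0349]]
top cup rim 14 ((0.0258032213896513, -0.019097108393907547), 0.01890677399933338) [ 0.00773377 -0.02859574] [ 0.04387267 -0.01388274]
top plate 44 [[0.0453, -0.0352], [0.0578, -0.0159], [0.0632, 0.006]]
[0.03731776 0.00850115 0.04719757]
0.066 258 [-0.03721361 -0.003656  ] [-0.00510058  0.00155272]
0.055 426 [-0.03710778 -0.01699881] [-0.03432741  0.01497983]
0.03 416 [-0.0372321  -0.01556793] [-0.03443893  0.01353358]
```

servo_tool:
  steps:
    - [[-0.008,0,0],[0,0,0],1]
    - [[-0.014,0,0],[0,0,0],1]
    - [[-0.018,0,0],[0,0,0],1]
    - [[-0.021,0,0],[0,0,0],1]
    - [[-0.024,0,0],[0,0,0],1]
    - [[-0.027,0,0],[0,0,0],1]
    - [[-0.03,0,0],[0,0,0],1]
    - [[-0.033,0,0],[0,0,0],1]
    - [[-0.033,0,0],[0,0,0],1]

```text
time_s: 23.2
eef_pos: [0.5383, 0.1553, 0.0468]
eef_rot: [-0.001, -0.045, 0.999, -0.0]
force: [-8.1, -0.8, 6.0]
gripper_width: 0.0004
grip_force: 4.0
```

```bash
python3 chk.py
```

```text
tcp [-0.0153 -0.0003] 0.0468 F deck [-8.15 -0.11] 5.96
scene cup rim 107 ((0.023111874237656593, -0.0006700183148495853), 0.03478652611374855) [-0.00550028 -0.0339963 ] [0.05627696 0.03251978]
scene plate 99 [[0.0454, -0.038], [0.0608, -0.0087], [0.0676, 0.0366]]
top cup rim 15 ((0.035956379026174545, -0.01465243473649025), 0.020597655326128006) [ 0.02039151 -0.02881384] [ 0.05173795 -0.00131494]
top plate 41 [[0.0452, -0.0355], [0.0603, -0.0189], [0.0645, 0.0026]]
```

servo_tool:
  steps:
    - [[-0.002,0,-0.001],[0,0,0],1]
    - [[-0.004,0,-0.002],[0,0,0],1]
    - [[-0.006,0,-0.002],[0,0,0],1]
    - [[-0.008,0,-0.003],[0,0,0],1]
    - [[-0.01,0,-0.003],[0,0,0],1]
    - [[-0.012,0,-0.004],[0,0,0],1]
    - [[-0.012,0,-0.004],[0,0,0],1]

```text
time_s: 24.18
eef_pos: [0.5417, 0.1556, 0.0472]
eef_rot: [-0.003, -0.045, 0.999, -0.0]
force: [-8.8, -0.4, 2.5]
gripper_width: 0.0007
grip_force: 4.5
```

```bash
python3 chk.py
```

```text
tcp [-0.0119 -0.0003] 0.0472 F deck [-8.81  0.39] 2.48
scene cup rim 108 ((0.02818959392607212, 0.00131977500859648), 0.03476447984576225) [-0.00238786 -0.03216193] [0.05891229 0.03201208]
scene plate 103 [[0.0453, -0.0356], [0.0642, -0.0106], [0.0708, 0.036]]
top cup rim 18 ((0.03915252536535263, -0.014849747531116009), 0.02038007788360119) [ 0.02370888 -0.02860142] [ 0.05478334 -0.00170534]
top plate 47 [[0.0448, -0.0356], [0.0627, -0.02], [0.0684, 0.004]]
```

servo_tool:
  steps:
    - [[-0.002,0,-0.001],[0,0,0],1]
    - [[-0.004,0,-0.001],[0,0,0],1]
    - [[-0.006,0,-0.002],[0,0,0],1]
    - [[-0.007,0,-0.002],[0,0,0],1]
    - [[-0.007,0,-0.002],[0,0,0],1]
    - [[-0.007,0,-0.002],[0,0,0],1]

```text
time_s: 25.02
eef_pos: [0.5436, 0.1559, 0.0473]
eef_rot: [-0.004, -0.045, 0.999, -0.0]
force: [-10.2, -1.0, 0.8]
gripper_width: 0.0005
grip_force: 5.2
```

```bash
python3 chk.py
```

```text
tcp [-0.01   -0.0003] 0.0473 F deck [-10.25  -0.11] 0.83
scene cup rim 107 ((0.02846258133649826, -0.0007770740776322782), 0.03467681258916855) [-0.00042376 -0.03170239] [0.06227028 0.0330688 ]
scene plate 103 [[0.0465, -0.0394], [0.063, -0.0112], [0.0733, 0.0376]]
top cup rim 16 ((0.04279372841119766, -0.014394612982869148), 0.02064680866897106) [ 0.02718646 -0.02822777] [ 0.058401   -0.00103107]
top plate 43 [[0.0452, -0.0362], [0.0645, -0.0211], [0.0698, 0.0012]]
```

servo_tool:
  steps:
    - [[0,0,0],[0,0,0],1]
    - [[0,0,0],[0,0,0],1]
    - [[0,0,0],[0,0,0],1]
    - [[0,0,0],[0,0,0],1]
    - [[0,0,0],[0,0,0],1]
    - [[0,0,0],[0,0,0],1]

```text
time_s: 25.88
eef_pos: [0.5436, 0.1559, 0.0474]
eef_rot: [-0.004, -0.045, 0.999, -0.0]
force: [-10.1, -0.9, 1.4]
gripper_width: 0.0003
grip_force: 5.2
```

```bash
python3 chk.py
python3 - <<'E'
from h import *
d=grab("scene");cv2.imwrite("pics/c6.png",cv2.convertScaleAbs(cv2.resize(d["color"][100:190,260:360],(600,540),interpolation=cv2.INTER_CUBIC),alpha=1.6))
E
```

```text
tcp [-0.01   -0.0003] 0.0474 F deck [-10.14   0.03] 1.4
scene cup rim 104 ((0.028618337586522102, -0.0010807319777086377), 0.03305789455771446) [-9.14329277e-05 -3.38540586e-02] [0.06130345 0.03091125]
scene plate 106 [[0.0463, -0.0363], [0.0626, -0.0103], [0.0727, 0.033]]
top cup rim 17 ((0.04249591752886772, -0.014842016622424126), 0.020600901916623116) [ 0.0269212  -0.02866651] [ 0.05807063 -0.00151103]
top plate 43 [[0.045, -0.0365], [0.0643, -0.0206], [0.0696, 0.0014]]
```

View pics/c6.png

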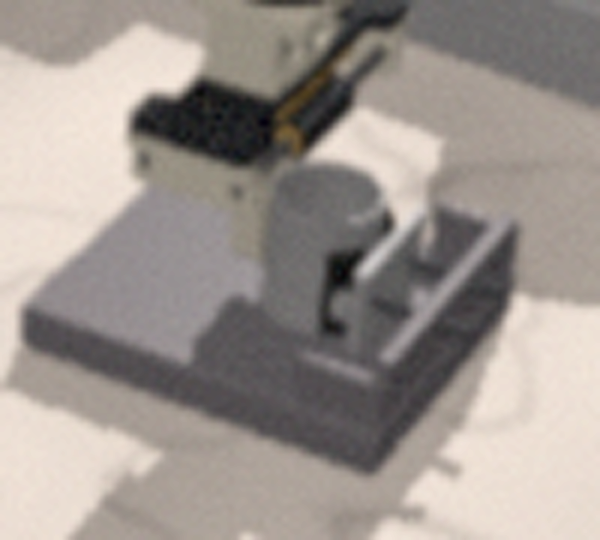

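The cup stands upright on the deck, foot at about (290,325), seated in the V. The push is steady, has no side load, and holds the cradle about 8 to 9 mm back. I'm handing it in.

```bash
python3 -c "
from cell import bot
print(bot.close_job())"
```

```text
the job is handed in; nothing more can be done
None
```

The cup is standing upright on the deck, square in the V, and the arm is still holding the push: the cradle is about 8–9 mm back, which is roughly 7 N on the spring and a little under your 10 mm / 8 N; I've handed the job in, but it returned no pass/fail result.

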